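Spring open the cash drawer and trap it half way

TASK

Press the red ejector of the saleroom cash drawer with one fingertip and keep it down; the drawer springs out, so have the other finger waiting in its path and trap the black front about half way out (2 to 6 cm), before it runs on into the cotton reel standing in front. Finish while holding: one finger still pressing the ejector, the other still stopping the drawer. Nothing is to be grasped or lifted, and the reel, the card box in the drawer and the other things about are left where they are.

Things in the scene. Friction and masses are not known exactly. Their poses are not given: they have to be found in the camera images.
- cash_drawer: low grey steel cash drawer fixed to the table, casing 134 mm deep, 98 wide, 68 high, a low plinth on its right reaching 65 mm forward. Origin: on the table top under the middle of the shut drawer's face. x points to the rear (the drawer runs out along -x), y left, z up; yaw within 0.4 rad of the robot's frame. The lane before it (y -43 to +43 mm) is bare table up to the red reel
- drawer: the sliding drawer: an open aluminium tray behind a black upright front panel, 86 mm wide (y), 6 mm thick, from 10 to 60 mm above the table. Same origin and axes as cash_drawer while shut: the origin lies at table height under the middle of its outer face and runs out with it along -x
- ejector: red rectangular push cap of the ejector, 24 mm (x) by 22 mm (y), on a grey housing 22 mm high. Its origin coincides with that of cash_drawer and sinks with it when pressed; the middle of its top face is the point ejector_top
- ejector_top (a point): middle of the red cap's top face: x = -45 mm, y = -70 mm in cash_drawer's frame, 34 mm above the table when up; so 45 mm in front of the shut face and 70 mm right of its middle. With two fingers 40 to 100 mm apart (centres) along the drawer's y, one on the cap, the other stands in the drawer's lane, its tip below the panel's top
- ejector_travel (a joint): travel of the ejector in m: 0 up, 0.008 fully down; a spring resists with 2 N at the top and 5 N at the bottom. At about 0.005 it frees the drawer
- drawer_travel (a joint): how far the drawer is out in m: 0 shut and latched, 0.10 fully out. Once freed, a spring of 2 to 3 N drives it at about 0.04 m/s without stopping; letting the ejector up does not stop it
- card_box: small card box with a blue lid, 57x92x41 mm, loose inside the drawer, hidden until it comes out. Origin: centre of its underside, 12 mm above the table
- red_reel: cotton reel with red thread, 31 mm across, 42 mm high, standing loose on the table 105 to 120 mm in front of the shut drawer's face. Origin: centre of its underside
- nail_tin: round red tin, 67 mm across, 48 mm high, loose bystander on the right. Origin: centre of its underside
- ink_bottle: pale ink bottle with black cap, 44 mm wide, 63 mm high, loose bystander on the left. Origin: centre of its underside
- blue_reel: cotton reel with blue thread, 31 mm across, 42 mm high, loose bystander on the left. Origin: centre of its underside
Mind the look-alikes: they are no part of the job. What is shaped like the red_reel but yellow is not meant.

How it is judged (in metres and radians):
On the way, in this order (a step that is already met when the one before it is completed fails the run):
1. a finger presses the ejector while the drawer is still shut (value of joint ejector_travel above 0.0035 m and contact force between the fingers and ejector above 0.4 N and value of joint drawer_travel below 0.012 m), for 0.04 s.
2. with the ejector kept down, the other finger stops the drawer's front 15 to 70 mm out (value of joint drawer_travel between 0.015 and 0.07 m and contact force between the fingers and drawer above 0.4 N and value of joint ejector_travel above 0.004 m and contact force between the fingers and ejector above 0.4 N and velocity of joint drawer_travel between -0.01 and 0.01 m/s), for 0.3 s.
At the end, for the whole second after the job is handed in: drawer at rest 15 to 70 mm out, fingers bearing on its black front (over 0.4 N) and keeping the ejector over 4 mm down (over 0.4 N); card box in the drawer (underside below 25 mm); reels, tin and ink bottle upright (0.2 rad) and within 15 mm of their start (all of step 2 and height (world z) of card_box below 0.025 m and distance of each of red_reel, nail_tin, ink_bottle, blue_reel from where it was at the start of the episode below 0.015 m and angle between each of red_reel, nail_tin, ink_bottle, blue_reel's own z axis and vertical below 0.2 rad); the arm keeps its last pose, push and grip.
It fails at once if the drawer got away: more than 70 mm out (value of joint drawer_travel above 0.07 m).
It fails at once if the card box was lifted (height (world z) of card_box above 0.03 m).
It fails at once if a bystander was moved more than 15 mm or lifted (distance of any of red_reel, nail_tin, ink_bottle, blue_reel from where it was at the start of the episode above 0.015 m).
It also fails if it takes over 32 s, if anything falls off the work surface, if the arm or the gripper's body presses on something with over 40 N, if the wrist force passes 120 N, or if a joint passes its speed limit or range.

ROBOT

A 6-joint arm with a two-finger parallel gripper is mounted at the origin on a cart in front of the work surface, level with it; the furniture and walls round the work are solid. World frame = base frame: x ahead of the robot, y to its left, z up, the work surface at z = 0. Lengths are in m, angles in degrees, forces in N, time in s.
With the tool pointing down it reaches from about 0.375 to 0.75 m from the base axis. Payload 9 kg.
Tool frame: the origin (TCP) lies where the fingers leave the gripper's body, on its centre line; the fingertips stand 73 mm ahead of it and the grasp point (between the pads) lies 54 mm ahead of it (robot.tip_reach is the distance from the TCP to the fingertips, in m); z points along the fingers, y is the line along which they close (so a half turn about z gives the same grasp; the last joint's range is limited). The gripper opens to 85 mm and grips with 20 to 120 N. Pads are 22 mm wide; open, the fingers measure 114 mm over their backs; the gripper's body (76 mm by 85 mm) begins 54 mm behind the grasp point. The pads swing forward as they close: fully open they stand 13 mm farther back than shut.
Start: joints at [54.391, 5.964, 5.575, 89.605, 0, 77.527], TCP at [0.236, 0.552, 0.304] pointing down, gripper open.
Joint ranges: [-171.21, 171.21], [-48.23, 106.86], [-62.78, 66.21], [-105.2, 120.99], [-86.42, 89.51], [-180, 180]. Speed limits (degrees/s): [127.2, 127.2, 147.25, 180, 180, 180].

INTERFACE

Orientations are given as [roll, pitch, yaw] about the fixed x, y, z axes, in that order (R = Rz(yaw) Ry(pitch) Rx(roll)).
In Python, from plant import robot gives the robot as it stands. Calls block until the motion is done:
- robot.move_pose(position, orientation): joint-space move of the TCP to a pose.
- robot.line_to(position, vel=0.15, rotation=None, guard=None): straight line of the TCP; rotation=None keeps the orientation; vel is the mean speed in m/s. With guard (N) it stops when the force on the tool has changed by that much, and returns True; else False.
- robot.goto_joints(angles): joint-space move.
- robot.set_gripper(opening): finger opening in m; the grip force is fixed at half the most; returns when the fingers have stopped.
- robot.pause(seconds).
- robot.ik(position, orientation): joint angles nearest the present ones, or None.
- robot.observe(): the state.
- robot.grab_frame(name): name is "scene" or "top"; returns the picture (480x640x3 uint8, blue, green, red); there is no depth.
- robot.get_calibration(name): a dict with "vertical_fov" (degrees; the focal length in pixels is half the picture's height over the tangent of half this angle, whatever the lens; pixels are square), "cx", "cy" (the principal point, pixels), "k1" (the pictures are not rectified: a ray, as slopes to the right and down, at radius r is drawn at 1 + k1 r^2 times it, then the intrinsics apply), "rvec" (rotation vector, rad) and "tvec" (3), from world to camera coordinates, as OpenCV has them. Camera axes: x right, y down, z forward; pixel columns grow to the right and rows downward; lengths in m; the calibration is good to about 2 mm. A picture is of the moment at which its call begins. get_calibration takes no time and is no camera call.
A pose or a line that the arm cannot do raises robot.IKError and nothing moves.
- robot.job_done(): hands the job in; it is judged then, once.
The state is a dict: "time": time; "q": joint angles; "qvel": joint speeds; "joint_torque": joint torques, N m; "tool_pos": TCP position; "tcp_rot": TCP orientation; "ft_force": force on the tool from outside, world axes, zero at the start; "torque": the same for the moment, N m; "gripper_width": finger opening in m; "gripper_force": force on a finger pad.
Only numpy, scipy, OpenCV 4.12 (cv2) and the standard library are available. Lean on these libraries where they do the work, as an engineer would, in place of code of your own. Each camera call takes 0.05 s, during which the arm holds its last target. There are 200 camera calls.

## Working session

There is one attempt and no reset: what is moved stays moved. The work goes in short steps, each a Python script; the robot and the scene stay as the last script left them, time stands still between calls to the robot, and variables do not carry over. Pictures are saved under pics/ and viewed, at most 10 in all, crops included, and the job is handed in when it is done.

```bash
ls; mkdir -p pics; python3 - <<'E'
from plant import robot
import cv2
for n in ("scene","top"):
    cv2.imwrite(f"pics/{n}0.png",robot.grab_frame(n)); print(n,robot.get_calibration(n))
o=robot.observe();print(o["time"],o["tool_pos"],o["tcp_rot"],o["gripper_width"],robot.tip_reach)
E
```

```text
pics
scene {'vertical_fov': 50.52025091543354, 'cx': 318.12001984201623, 'cy': 237.6208868907591, 'k1': 8.672641323181901e-05, 'rvec': array([ 2.03770779, -0.84918498,  0.46221817]), 'tvec': array([-0.2612668 ,  0.37855356,  0.43909748])}
top {'vertical_fov': 45.45095077732772, 'cx': 317.94335337865454, 'cy': 238.91994249578383, 'k1': -0.15474725792947194, 'rvec': array([ 2.10068999, -2.12758462,  0.2281305 ]), 'tvec': array([0.24374087, 0.59853772, 0.82013873])}
0.1 [0.23561648 0.5515726  0.30319871] [-1.79933569e+02 -1.51043469e-02  1.56863514e+02] 0.08515763303269874 0.0726
```

View pics/scene0.png

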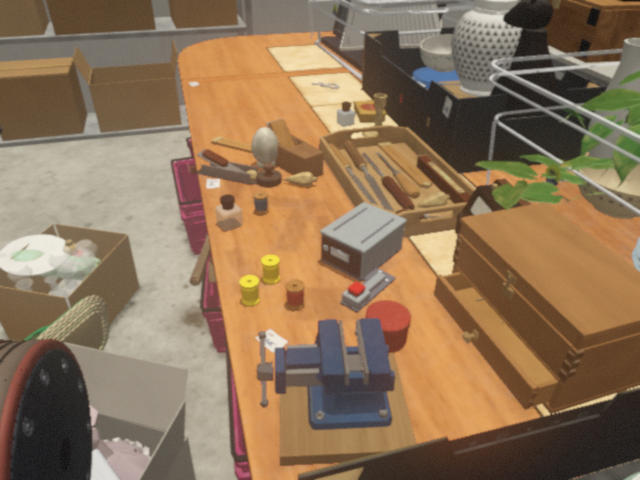

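View pics/top0.png

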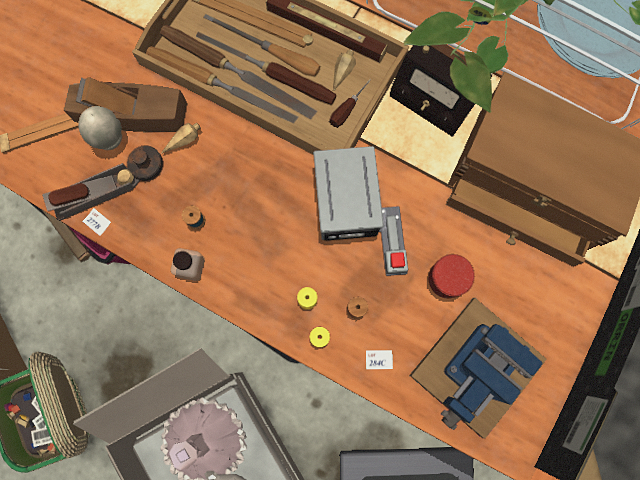

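The scene view shows the drawer casing at about (362,240), the red cap at (356,288), the red tin at (388,325) and the vise in front. In the top view the casing is at (348,193), the cap at (398,260) and the tin at (451,276).

There are three reel candidates in front of the drawer: yellow at top (307,298), yellow at (320,337), and a brown-red one at (357,307), which is scene (295,294). The last one fits because its thread is red. I'll confirm it in a crop and measure.

```bash
cat > h.py <<'E'
import numpy as np, cv2
from plant import robot
def cam(n):
    c=robot.get_calibration(n); f=240/np.tan(np.radians(c["vertical_fov"]/2))
    K=np.array([[f,0,c["cx"]],[0,f,c["cy"]],[0,0,1]]); R=cv2.Rodrigues(c["rvec"])[0]
    return K,np.array([c["k1"],0,0,0.]),R,c["tvec"]
def ray(n,px):
    K,D,R,t=cam(n); u=cv2.undistortPoints(np.array([[px]],float),K,D)[0,0]
    return -R.T@t, R.T@np.array([u[0],u[1],1])
def onz(n,px,z):
    o,d=ray(n,px); return o+d*(z-o[2])/d[2]
def proj(n,P):
    K,D,R,t=cam(n); return cv2.projectPoints(np.atleast_2d(P).astype(float),cv2.Rodrigues(R)[0],t,K,D)[0][:,0]
def tri(p1,p2):
    o1,d1=ray("scene",p1);o2,d2=ray("top",p2)
    s=np.linalg.lstsq(np.c_[d1,-d2],o2-o1,rcond=None)[0]
    a,b=o1+s[0]*d1,o2+s[1]*d2; return (a+b)/2,np.linalg.norm(a-b)
E
python3 - <<'E'
from h import *
C={}
for n,(x0,x1,y0,y1) in {"scene":(340,372,278,298),"top":(385,410,248,272)}.items():
    im=cv2.imread(f"pics/{n}0.png"); h=cv2.cvtColor(im,cv2.COLOR_BGR2HSV)[y0:y1,x0:x1].astype(int)
    m=((h[...,0]<6)|(h[...,0]>174))&(h[...,1]>170)&(h[...,2]>(190 if n=="top" else 150))
    ys,xs=np.nonzero(m); C[n]=(xs.mean()+x0,ys.mean()+y0); print(n,C[n],m.sum(),onz(n,C[n],.034))
print("tri cap",tri(C["scene"],C["top"]))
im=cv2.imread("pics/top0.png")[140:330,290:480]
a=cv2.resize(im,None,fx=3,fy=3,interpolation=cv2.INTER_CUBIC)
cv2.imwrite("pics/topc.png",a)
im=cv2.imread("pics/scene0.png")[195:355,225:425]
cv2.imwrite("pics/scenec.png",cv2.resize(im,None,fx=3.6,fy=3.6,interpolation=cv2.INTER_CUBIC))
E
```

```text
scene (np.float64(356.0940170940171), np.float64(287.61538461538464)) 117 [0.57077708 0.10834215 0.034     ]
top (np.float64(397.5859872611465), np.float64(259.1592356687898)) 157 [0.57323247 0.11017215 0.034     ]
tri cap (array([0.57340402, 0.11002481, 0.03154208]), np.float64(0.0006536720689443686))
```

View pics/topc.png

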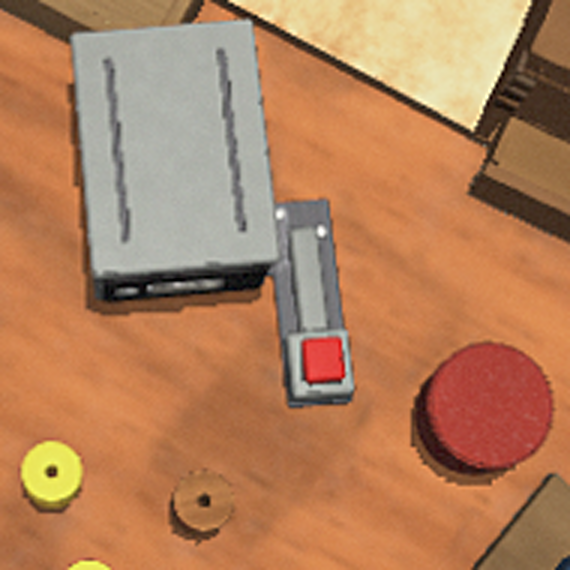

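View pics/scenec.png

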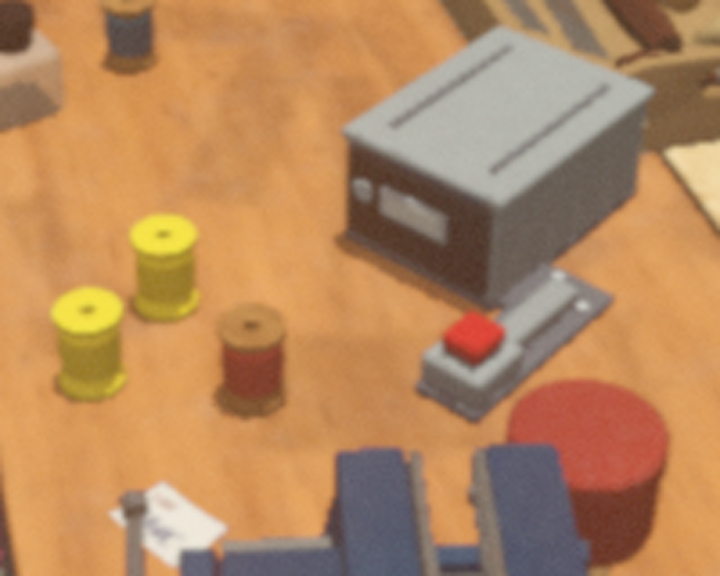

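The crops show the red-threaded reel at scene (295,294) standing in front of the drawer, so that is the right one. The two yellow reels are decoys. The red cap on the grey housing is at top (397.6,259.2), with roof corners at crop (72,35), (252,20), (277,262) and (98,277). Next I'll get the yaw and cross-check the frame.

```bash
python3 - <<'E'
from h import *
c=np.array([(72,35),(252,20),(277,262),(98,277)])/3+[290,140]
P=np.array([onz("top",p,.068)[:2] for p in c]); rl,rr,fr,fl=P
print(P, "depth",np.linalg.norm(rl-fl),np.linalg.norm(rr-fr),"width",np.linalg.norm(rl-rr),np.linalg.norm(fl-fr))
s=np.array([(497,205),(655,92),(505,27),(345,132)])/3.6+[225,195]   # fr rr rl fl, scene
Q=np.array([onz("scene",p,.068)[:2] for p in s]); print("scene fr rr rl fl",Q)
ang=lambda v:np.degrees(np.arctan2(v[1],v[0]))
w=[ang(rl-fl),ang(rr-fr),ang(rl-rr)-90,ang(fl-fr)-90]; print("yaw top",w)
f2,r2,l2,g2=Q; print("yaw scene",ang(r2-f2),ang(l2-g2),ang(g2-f2)-90,ang(l2-r2)-90)
psi=np.radians(np.average(w,weights=[2,2,1,1])); X=np.array([np.cos(psi),np.sin(psi)]);Y=np.array([-X[1],X[0]])
cap=np.array([.5725,.1095]); O=cap+.045*X+.070*Y
loc=lambda p:np.array([(p-O)@X,(p-O)@Y])*1e3
print("psi",np.degrees(psi),"O",O)
for n,p in zip("rl rr fr fl".split(),P): print(n,loc(p))
for n,p in zip("fr rr rl fl".split(),Q): print("sc",n,loc(p))
print("reel",loc(onz("top",(290+203/3,140+502/3),.042)[:2]),"tin",loc(onz("top",(290+490/3,140+405/3),.048)[:2]))
T=cap+.04225*Y; print("tcp",T)
for y in (0,180):
    print(y,robot.ik([*T,.2],[180,0,np.degrees(psi)+y]),robot.ik([*T,.085],[180,0,np.degrees(psi)+y]))
E
```

```text
[[0.74185232 0.24053399]
 [0.74946348 0.14486873]
 [0.61736473 0.13677831]
 [0.6105713  0.22877627]] depth 0.13180649337026723 0.13234626695446508 width 0.09596755023757296 0.09224844833076945
scene fr rr rl fl [[0.61651129 0.13505981]
 [0.7479849  0.14186361]
 [0.74364946 0.23713048]
 [0.61020072 0.22667638]]
yaw top [np.float64(5.117836537468604), np.float64(3.504718161024798), np.float64(4.548886855515292), np.float64(4.2232438864639334)]
yaw scene 2.962429879334568 4.4792849985961585 3.940326764727331 2.6056398107721463
psi 4.336206689827673 O [0.61207857 0.18270203]
rl [133.77488967  47.85437485]
rr [134.13111743 -48.11251424]
fr [  1.79878658 -46.1919445 ]
fl [ 1.980661   46.05632454]
sc fr [  0.81786154 -47.84099589]
sc rr [132.42956411 -50.99724513]
sc rl [135.30955336  44.32472664]
sc fl [ 1.45237264 43.99045946]
reel [-114.94320618    2.14051556] tin [ -79.32055518 -151.64449614]
tcp [0.56930553 0.15162906]
0 [  2.20627143   4.41801383  -6.8558711   78.72611507   0.
 177.87006474] [  2.20627143   8.68204508 -14.52899895  66.78895597   0.
 177.87006474]
180 [ 2.20627143  4.41801383 -6.8558711  78.72611507  0.         -2.12993526] [  2.20627143   8.68204508 -14.52899895  66.78895597   0.
  -2.12993526]
```

The frame checks out: casing 134×97 in the drawer frame, reel at x = −115 mm, yaw about 4°. I'll move above the cap, set the spread and look.

```bash
python3 - <<'E'
from h import *
T=[.5693,.1516]
robot.move_pose([*T,.22],[180,0,184.1])
robot.set_gripper(.070)
robot.line_to([*T,.125],vel=.1)
o=robot.observe();print(o["time"],o["tool_pos"],o["tcp_rot"],o["gripper_width"],o["ft_force"])
s=robot.grab_frame("scene");t=robot.grab_frame("top")
cv2.imwrite("pics/s1.png",cv2.resize(s[170:330,260:460],None,fx=3.6,fy=3.6)); cv2.imwrite("pics/t1.png",cv2.resize(t[140:330,280:480],None,fx=3,fy=3))
E
```

```text
3.4167 [0.5697934  0.15161383 0.12585196] [-1.79997005e+02  7.32389844e-02 -1.75898123e+02] 0.07022273006993417 [-0.27158602  0.10267107 -0.82870792]
```

View pics/s1.png

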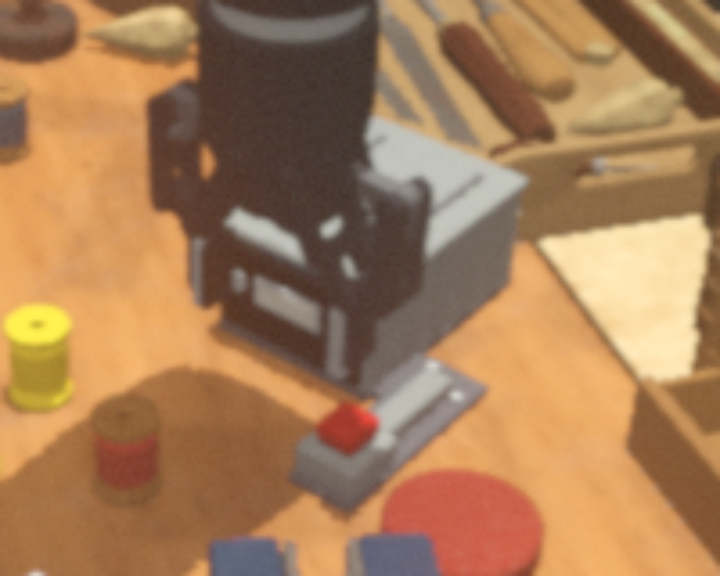

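View pics/t1.png

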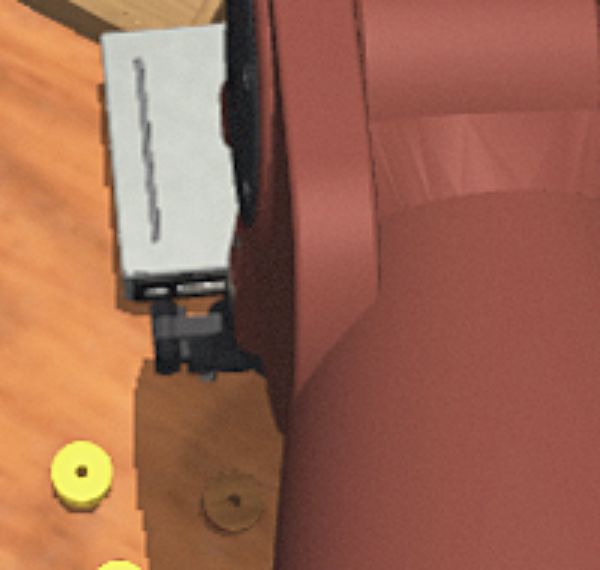

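In the crop the right finger ends at about (350,380), which is scene (357,276), directly above the cap. The left finger stands over the lane at crop (200,300), scene (316,253). I'll check this against projected finger positions.

```bash
python3 - <<'E'
from h import *
a=np.radians(4.1); X=np.array([np.cos(a),np.sin(a),0]);Y=np.array([-X[1],X[0],0])
T=np.array([.5698,.1516,0])
for z in (.052,.060):
  for s in (-1,1):
    P=[T+s*w*Y+u*X+[0,0,z] for w in (.035,.0495) for u in (-.011,.011)]
    print(z,s,((proj("scene",P)-[260,170])*3.6).round().tolist())
E
```

```text
0.052 -1 [[321.0, 394.0], [351.0, 371.0], [347.0, 408.0], [377.0, 384.0]]
0.052 1 [[201.0, 331.0], [231.0, 310.0], [177.0, 319.0], [208.0, 298.0]]
0.06 -1 [[322.0, 380.0], [352.0, 357.0], [348.0, 393.0], [378.0, 370.0]]
0.06 1 [[201.0, 317.0], [232.0, 296.0], [177.0, 305.0], [208.0, 284.0]]
```

Predicted and seen finger positions agree, with tips at about z = 0.06. I'll press slowly with a guard.

```bash
python3 - <<'E'
from h import *
p=lambda l:(lambda o:print(l,round(o["time"],2),o["tool_pos"].round(4),o["ft_force"].round(2),o["gripper_width"].round(4)))(robot.observe())
T=[.5693,.1516]
robot.line_to([*T,.107],vel=.05); p("near")
print(robot.line_to([*T,.084],vel=.015,guard=9)); p("stop")
robot.pause(.8); p("+.8"); robot.pause(.8); p("+1.6")
s=robot.grab_frame("scene")
cv2.imwrite("pics/s2.png",cv2.resize(s[170:330,260:460],None,fx=3.6,fy=3.6))
E
```

```text
Traceback (most recent call last):
AttributeError: 'float' object has no attribute 'round'
```

```bash
python3 - <<'E'
from h import *
def p(l):
    o=robot.observe();print(l,round(o["time"],2),np.round(o["tool_pos"],4),np.round(o["ft_force"],2),round(o["gripper_width"],4),flush=True)
T=[.5693,.1516]
p("near")
print(robot.line_to([*T,.084],vel=.015,guard=9)); p("stop")
robot.pause(.8); p("+.8"); robot.pause(.8); p("+1.6")
s=robot.grab_frame("scene")
cv2.imwrite("pics/s2.png",cv2.resize(s[170:330,260:460],None,fx=3.6,fy=3.6))
E
```

```text
near 4.03 [0.569  0.1516 0.1066] [0.74 0.2  0.69] 0.0703
True
stop 5.09 [0.5694 0.1515 0.0907] [-2.71  0.44  6.57] 0.0701
+.8 5.89 [0.5693 0.1515 0.0907] [-2.23  0.    7.08] 0.0701
+1.6 6.69 [0.5693 0.1515 0.0906] [-2.23  0.91  8.41] 0.0702
```

View pics/s2.png

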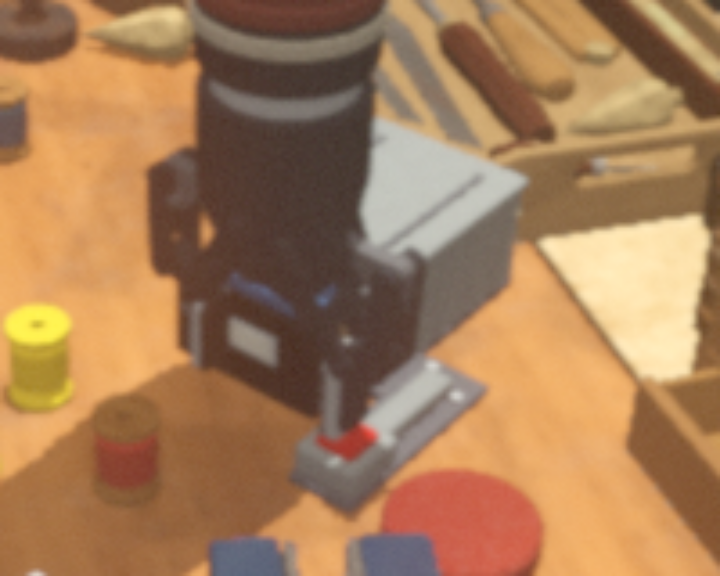

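The picture shows the drawer about 3 cm out: the front plate has moved to crop (253,342) and the blue lid is visible. It is stopped against the left finger, with Fx about −2.2 N. The cap is held down at crop (345,440) with about 7 N, and the reel and tin have not moved. I'm handing it in.

```bash
python3 -c "
from plant import robot
print(robot.job_done())"
```

```text
the job is handed in; nothing more can be done
None
```

I handed the job in at about 7 s with one finger holding the ejector down (about 7 N) and the other trapping the drawer about 3 cm out (about 2 N); the reel and tin are unmoved in the last view, but the hand-in returned no verdict.

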